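# Snug the yellow plug on a seed-moisture pot

## Task

The yellow winged pipe plug on one of the three metal seed pots on the blue tray is still loose. Turn it clockwise (seen from above) until its taper bites and it goes snug, then nip it up about 20 degrees further and stop without forcing it. Let go, and leave the red and green plugs as they are.

Things in the scene. Friction and masses are not known exactly. Their poses are not given: they have to be found in the camera images.
- yellow_wing (a point): Centre of the loose plug's yellow wing, on its upright turning axis. Wing: upright bar 42 long (own x) x 12 thick (y) x 28 mm high (z up), its top 14 mm above this point. Below this point: steel boss (32 wide) at 26 mm, flat pot lid (82 wide) at 37 mm, tray floor at 95 mm. It turns in place. Three like pots, bolted down about 140 mm apart; nothing on the tray is taller than they are.
- yellow_bite (a joint): Clockwise turn (rad) of the yellow plug since its taper first bit. Stays 0 while the plug runs loose, for 0.25 to 1.0 rad, different each time and not visible. Resistance: about 0.05 N m loose, jumping to 0.35 N m at the bite, then rising 0.5 N m per rad (a 60 N grip holds it). It stays where left. A good nip is about 0.35 (20 degrees); above 0.6 is forced, under 0.12 not yet snug.
- red_plug (a joint): Turn of the red winged plug (same shape and height as the yellow one) in rad, clockwise from above positive, 0 at the start. It is already tight (0.5 N m turns it).
- green_plug (a joint): Turn of the green winged plug (same shape and height as the yellow one) in rad, clockwise from above positive, 0 at the start. It is already tight (0.5 N m turns it).
Not all that is in view belongs to the job. What is shaped like the part that bears yellow_wing but purple is not meant.

How it is judged:
At the end, for the whole second after the job is handed in: The yellow plug has been driven 0.12 to 0.6 rad (7 to 34 degrees) past the point where its taper began to bite (value of joint yellow_bite between 0.12 and 0.6 rad); the robot touches nothing.
It fails at once if the yellow plug is forced more than 0.6 rad (34 degrees) past its first bite (value of joint yellow_bite above 0.6 rad).
It fails at once if the red or green plug is turned by more than 0.17 rad (10 degrees) (value of joint any of red_plug, green_plug above 0.17 rad or value of joint any of red_plug, green_plug below -0.17 rad).
It also fails if it takes over 48 s, if anything falls off the work surface, if the arm or the gripper's body presses on something with over 40 N, if the wrist force passes 120 N, or if a joint passes its speed limit or range.

## Robot

A 7-joint arm with a two-finger parallel gripper is mounted at the origin on the work surface. World frame = base frame: x ahead of the robot, y to its left, z up, the work surface at z = 0. Lengths are in m, angles in rad, forces in N, time in s.
With the tool pointing down it reaches from about 0.4 to 0.875 m from the base axis. Payload 19.3 kg.
Tool frame: the origin (TCP) lies midway between the tips of the shut fingers; the grasp point (between the pads) lies bot.pinch_z behind it (bot.pinch_z is the distance from the TCP to the grasp point, in m); z points along the fingers, y is the line along which they close (so a half turn about z gives the same grasp; the last joint's range is limited). The gripper opens to 85 mm and grips with 20 to 120 N. Pads are 22 mm wide; open, the fingers measure 114 mm over their backs; the gripper's body (76 mm by 85 mm) begins 54 mm behind the grasp point. The pads swing forward as they close: fully open they stand 13 mm farther back than shut.
Start: joints at [-1.295, 0.521, -0.036, 1.599, 0.021, 1.021, -0.113], TCP at [0.212, 0.588, 0.231] pointing down, gripper open.
Joint ranges: [-2.91, 2.91], [-0.3, 2.13], [-1.5, 1.42], [0.17, 2.43], [-1.26, 4.41], [0.16, 1.93], [-2.52, 2.52]. Speed limits (rad/s): [1.89, 1.89, 2.39, 2.39, 3.01, 3.01, 3.01].

## Interface

Orientations are given as [roll, pitch, yaw] about the fixed x, y, z axes, in that order (R = Rz(yaw) Ry(pitch) Rx(roll)).
In Python, from workcell import readout, grab_frame, camera_info, workorder, bot gives the robot as it stands. The module is installed in compiled form; this text tells all that it offers.
- The arm moves only by the tool drive_tool, never from a script. Its argument "targets" is a list of rows, each an object of numbers: "dx", "dy", "dz": the shift along the tool's x, y, z as a fraction of full scale; "yaw": the turn about the tool's z as a fraction of full scale; "fingers": the closure, from 0 (fully open) to 1 (shut). In form: [{"dx": .., "dy": .., "dz": .., "yaw": .., "fingers": ..}, ...]. A call has 1 to 20 rows; each row shifts and turns the commanded pose from where the row before left it, along the tool's axes as they then stand; what a row does not reach is not made up. Full scale, the value 1, is 0.1 m for a shift and 90 degrees for a turn. A row lasts 1/10 s, in which the tool goes at most 50 mm and 8.59 degrees, less where a joint would pass 70% of its speed; a pose out of reach is approached as far as the arm can. A call with a number of a shift or a turn outside -1 to 1 is refused whole. A call with a gripper value outside its range is refused whole. The fingers move at their own pace and stop on an object; "squeeze" is the grip in N (left out, the last holds). Time passes only in rows, so rows that do not move let the fingers close. It gives the time, the measured TCP pose, the force, the opening and the grip force at its end, in the units of the state.
- readout.observe(): the state, without advancing time (a new reading comes with each control period).
- grab_frame(name): name is "scene" or "top"; returns the picture (480x640x3 uint8, blue, green, red); there is no depth.
- camera_info(name): a dict with "fx", "fy", "cx", "cy" (pixels), "T" (4x4, takes a point from camera to world coordinates). Camera axes: x right, y up, looking along -z (the intrinsics and any distortion apply to the point x, -y, -z); pixel columns grow to the right and rows downward; lengths in m; the calibration is good to about 2 mm. A picture is of the moment at which its call begins. camera_info takes no time and is no camera call.
- workorder.job_done(): hands the job in; it is judged then, once.
The state is a dict: "clock": time; "qpos": joint angles; "qd": joint speeds; "joint_efforts": joint torques, N m; "position": TCP position; "tool_rot": TCP orientation; "force": force on the tool from outside, world axes, zero at the start; "moment": the same for the moment, N m; "grip_width": finger opening in m; "finger_force": force on a finger pad.
Only numpy, scipy, OpenCV 4.12 (cv2) and the standard library are available. Lean on these libraries where they do the work, as an engineer would, in place of code of your own. Each camera call takes 0.05 s, during which the arm holds its last target. There are 200 camera calls.

## Working session

There is one attempt and no reset: what is moved stays moved. The work goes in short steps, Python scripts to look and compute and a tool call to move; the robot and the scene stay as the last step left them, time stands still between calls to the robot, and variables do not carry over. Pictures are saved under pics/ and viewed, at most 10 in all, crops included, and the job is handed in when it is done.

Besides the shell and the picture viewer there is one more tool, called after ">>>" by a JSON object that holds its "op" and its "data". drive_tool: Moves the arm, as the interface text tells. Shift numbers are shares of 0.1 m and turn numbers shares of 90 degrees, none past 1 either way. Its arguments: {"type":"object","properties":{"targets":{"type":"array","items":{"type":"object","properties":{"dx":{"type":"number","minimum":-1,"maximum":1},"dy":{"type":"number","minimum":-1,"maximum":1},"dz":{"type":"number","minimum":-1,"maximum":1},"yaw":{"type":"number","minimum":-1,"maximum":1},"fingers":{"type":"number"}}}},"squeeze":{"type":"number"}},"required":["targets"]}

```bash
mkdir -p pics
python3 - <<'E'
from workcell import readout, grab_frame, camera_info, bot
import cv2,numpy as np
np.set_printoptions(precision=4,suppress=True)
for n in("scene","top"):
    cv2.imwrite(f"pics/{n}0.png",grab_frame(n)); print(n,camera_info(n))
print(readout.observe(), bot.pinch_z)
E
```

```text
scene {'fx': 591.2998476929496, 'fy': 591.2998476929496, 'cx': 328.0864512264699, 'cy': 240.36941370337064, 'T': array([[ 0.3802, -0.8028,  0.4593,  0.969 ],
       [ 0.9248,  0.3368, -0.1769, -0.2365],
       [-0.0127,  0.492 ,  0.8705,  0.9216],
       [ 0.    ,  0.    ,  0.    ,  1.    ]])}
top {'fx': 494.6360368845498, 'fy': 494.6360368845498, 'cx': 315.68132571044436, 'cy': 242.63211679051483, 'T': array([[ 0.0219,  0.9827, -0.1836,  0.3928],
       [-0.9993,  0.0161, -0.0333, -0.0597],
       [-0.0298,  0.1843,  0.9824,  0.9348],
       [ 0.    ,  0.    ,  0.    ,  1.    ]])}
{'clock': 0.1, 'qpos': array([-1.2952,  0.522 , -0.0363,  1.5999,  0.0212,  1.0211, -0.1128]), 'qd': array([ 0.0019, -0.0001,  0.0001, -0.0008,  0.0002, -0.0002, -0.0004]), 'joint_efforts': array([  0.0053, -92.8489,   1.9847, -37.0534,   0.0181,   0.0054,
         0.    ]), 'position': array([0.2118, 0.5877, 0.2308]), 'tool_rot': array([-3.1406,  0.0001,  2.7958]), 'force': array([-0.4354,  0.0884,  1.3357]), 'moment': array([ 0.021 , -0.0073,  0.1028]), 'finger_force': 0.0, 'grip_width': 0.08519326788267284} 0.0187
```

View pics/scene0.png

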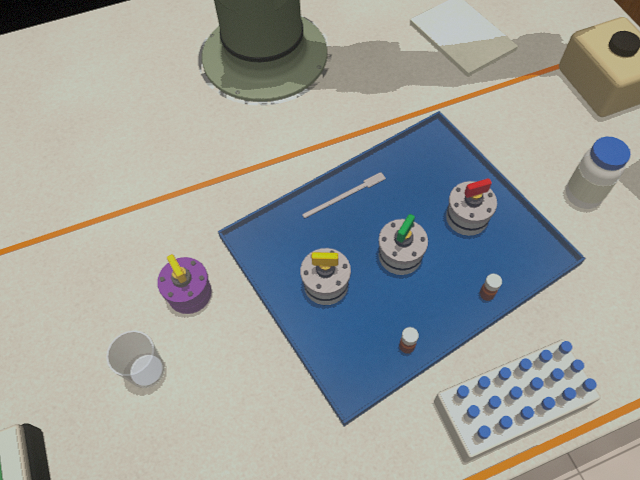

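View pics/top0.png

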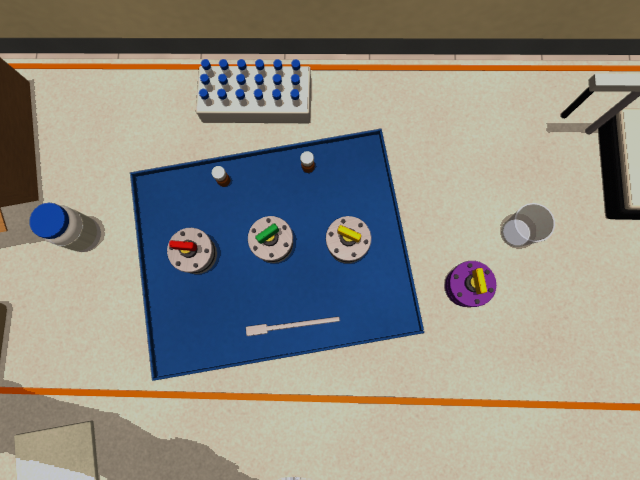

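Two things could be taken for the target. One is the yellow wing on the metal pot on the tray (scene 324,259; top 348,235). The other is the yellow wing on the purple pot off the tray (scene 178,266; top 480,280), which is the decoy. I choose the metal pot, next to green (scene 405,228; top 267,233). Red is at scene (478,187), top (183,245).

Run:
```python
import cv2,numpy as np
a=cv2.imread("pics/scene0.png")[225:310,285:370];b=cv2.imread("pics/top0.png")[195:280,305:390]
f=lambda i:cv2.resize(i,(400,400),interpolation=cv2.INTER_CUBIC)
cv2.imwrite("pics/crop0.png",np.hstack([f(a),f(b)]))
for n,(r0,c0),i in(("scene",(225,285),a),("top",(195,305),b)):
    h=cv2.cvtColor(i,cv2.COLOR_BGR2HSV); m=cv2.inRange(h,(22,150,120),(35,255,255))
    k,l,s,c=cv2.connectedComponentsWithStats(m); j=1+np.argmax(s[1:,4]); p=np.argwhere(l==j)[:,::-1].astype(np.float32)
    print(n,s[j]+[c0,r0,0,0,0],c[j]+[c0,r0],cv2.minAreaRect(p))
```

```text
scene [312 252  26  14 281] [324.41281139 258.13523132] ((39.5, 33.5), (13.0, 25.0), 90.0)
top [338 225  23  15 158] [349.13924051 232.17721519] ((44.351219177246094, 37.23902130126953), (24.16568946838379, 6.565245151519775), 24.77513885498047)
```

View pics/crop0.png

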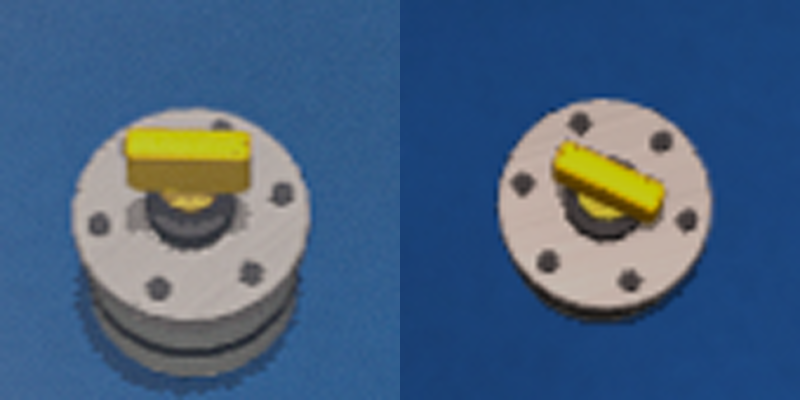

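The crop shows the plain metal pot, so the choice holds. The wing's top-face centre is at about (324.5,255.2) in scene and (349.0,231.3) in top. The lid centre is at about (325,270.5) in scene and (348.2,237.8) in top. Next I triangulate both.

```bash
cat > h.py <<'E'
from workcell import camera_info
import numpy as np
C={n:camera_info(n) for n in("scene","top")}
def ray(n,u,v):
    c=C[n];d=np.array([(u-c["cx"])/c["fx"],-(v-c["cy"])/c["fy"],-1]);return c["T"][:3,3],c["T"][:3,:3]@d
def onz(n,u,v,z):
    o,d=ray(n,u,v);return o+d*(z-o[2])/d[2]
def tri(a,b):
    (o,d),(p,e)=ray("scene",*a),ray("top",*b)
    s,t=np.linalg.lstsq(np.c_[d,-e],p-o,rcond=None)[0];A,B=o+s*d,p+t*e
    return (A+B)/2,np.linalg.norm(A-B)
E
python3 - <<'E'
from h import *
np.set_printoptions(precision=4,suppress=True)
print(tri((324.5,255.2),(349.0,231.3)),tri((325,270.5),(348.2,237.8)))
sc=85/400;S=lambda x,y:(285+(x+.5)*sc-.5,225+(y+.5)*sc-.5);T=lambda x,y:(305+(x-399.5)*sc-.5,195+(y+.5)*sc-.5)
z=tri((324.5,255.2),(349.0,231.3))[0][2]
for f,n,p,q in((S,"scene",(126,144),(250,144)),(T,"top",(559,155),(659,194))):
    a,b=onz(n,*f(*p),z),onz(n,*f(*q),z);print(n,a,b,np.linalg.norm(a-b),np.degrees(np.arctan2(*(b-a)[1::-1])))
E
```

```text
(array([ 0.5662, -0.0879,  0.116 ]), np.float64(8.314584825918957e-05)) (array([ 0.5657, -0.0881,  0.0624]), np.float64(0.00047358195659394294))
scene [ 0.5584 -0.1066  0.116 ] [ 0.5741 -0.0691  0.116 ] 0.040674255574741705 67.26586002382632
top [ 0.5724 -0.0698  0.116 ] [ 0.5587 -0.1058  0.116 ] 0.038488760432024656 -110.90712170655505
```

>>> {"op": "drive_tool", "data": {"targets": [{"dz": -0.4,"fingers": 0},{"dz": -0.4},{"dx": -0.28,"dy": -0.26},{"dx": -0.28,"dy": -0.26},{"dx": -0.28,"dy": -0.26},{"dx": -0.28,"dy": -0.26},{"dx": -0.28,"dy": -0.26},{"dx": -0.28,"dy": -0.26},{"dx": -0.28,"dy": -0.26},{"dx": -0.28,"dy": -0.26},{"dx": -0.28,"dy": -0.26},{"dx": -0.28,"dy": -0.26},{"dx": -0.28,"dy": -0.26},{"dx": -0.28,"dy": -0.26},{"dx": -0.28,"dy": -0.26},{"dx": -0.28,"dy": -0.26},{"dx": -0.28,"dy": -0.26},{"dx": -0.28,"dy": -0.26},{"dx": -0.28,"dy": -0.26},{"dx": -0.28,"dy": -0.26}], "squeeze": 60}}

```text
invalid input
```

>>> {"op": "drive_tool", "data": {"targets": [{"yaw": 0.085},{"yaw": 0.085},{"yaw": 0.085},{"yaw": 0.085},{"yaw": 0.085},{"yaw": 0.085},{"yaw": 0.085},{"yaw": 0.085},{"yaw": 0.085},{"yaw": 0.085},{"yaw": 0.085},{"yaw": 0.085},{},{}]}}

```text
invalid input
```

>>> {"op": "drive_tool", "data": {"targets": [{"dx": 0,"dy": 0,"dz": -0.4,"yaw": 0,"fingers": 0},{"dx": 0,"dy": 0,"dz": -0.4,"yaw": 0,"fingers": 0}], "squeeze": 60}}

```text
clock: 0.3
position: [0.2117, 0.5873, 0.3113]
tool_rot: [-3.139, 0.0, 2.796]
force: [0.1, -0.1, 1.5]
grip_width: 0.0853
finger_force: 0.0
```

>>> {"op": "drive_tool", "data": {"targets": [{"dx": -0.28,"dy": -0.26,"dz": 0,"yaw": 0,"fingers": 0},{"dx": -0.28,"dy": -0.26,"dz": 0,"yaw": 0,"fingers": 0},{"dx": -0.28,"dy": -0.26,"dz": 0,"yaw": 0,"fingers": 0},{"dx": -0.28,"dy": -0.26,"dz": 0,"yaw": 0,"fingers": 0},{"dx": -0.28,"dy": -0.26,"dz": 0,"yaw": 0,"fingers": 0},{"dx": -0.28,"dy": -0.26,"dz": 0,"yaw": 0,"fingers": 0},{"dx": -0.28,"dy": -0.26,"dz": 0,"yaw": 0,"fingers": 0},{"dx": -0.28,"dy": -0.26,"dz": 0,"yaw": 0,"fingers": 0},{"dx": -0.28,"dy": -0.26,"dz": 0,"yaw": 0,"fingers": 0},{"dx": -0.28,"dy": -0.26,"dz": 0,"yaw": 0,"fingers": 0},{"dx": -0.28,"dy": -0.26,"dz": 0,"yaw": 0,"fingers": 0},{"dx": -0.28,"dy": -0.26,"dz": 0,"yaw": 0,"fingers": 0},{"dx": -0.28,"dy": -0.26,"dz": 0,"yaw": 0,"fingers": 0},{"dx": -0.28,"dy": -0.26,"dz": 0,"yaw": 0,"fingers": 0},{"dx": -0.28,"dy": -0.26,"dz": 0,"yaw": 0,"fingers": 0},{"dx": -0.28,"dy": -0.26,"dz": 0,"yaw": 0,"fingers": 0},{"dx": -0.28,"dy": -0.26,"dz": 0,"yaw": 0,"fingers": 0},{"dx": -0.28,"dy": -0.26,"dz": 0,"yaw": 0,"fingers": 0},{"dx": -0.28,"dy": -0.26,"dz": 0,"yaw": 0,"fingers": 0}]}}

```text
clock: 2.2
position: [0.5453, -0.0585, 0.3111]
tool_rot: [-3.141, -0.0, 2.796]
force: [0.3, 1.6, -0.4]
grip_width: 0.085
finger_force: 0.0
```

>>> {"op": "drive_tool", "data": {"targets": [{"dx": 0,"dy": 0,"dz": 0,"yaw": 0.085,"fingers": 0},{"dx": 0,"dy": 0,"dz": 0,"yaw": 0.085,"fingers": 0},{"dx": 0,"dy": 0,"dz": 0,"yaw": 0.085,"fingers": 0},{"dx": 0,"dy": 0,"dz": 0,"yaw": 0.085,"fingers": 0},{"dx": 0,"dy": 0,"dz": 0,"yaw": 0.085,"fingers": 0},{"dx": 0,"dy": 0,"dz": 0,"yaw": 0.085,"fingers": 0},{"dx": 0,"dy": 0,"dz": 0,"yaw": 0.085,"fingers": 0},{"dx": 0,"dy": 0,"dz": 0,"yaw": 0.085,"fingers": 0},{"dx": 0,"dy": 0,"dz": 0,"yaw": 0.085,"fingers": 0},{"dx": 0,"dy": 0,"dz": 0,"yaw": 0.085,"fingers": 0},{"dx": 0,"dy": 0,"dz": 0,"yaw": 0.085,"fingers": 0},{"dx": 0,"dy": 0,"dz": 0,"yaw": 0.085,"fingers": 0},{"dx": 0,"dy": 0,"dz": 0,"yaw": 0,"fingers": 0},{"dx": 0,"dy": 0,"dz": 0,"yaw": 0,"fingers": 0}]}}

```text
clock: 3.6
position: [0.5448, -0.0569, 0.3111]
tool_rot: [-3.141, 0.0, 1.198]
force: [-0.4, 0.4, -0.4]
grip_width: 0.0854
finger_force: 0.0
```

```bash
cat > w.py <<'E'
from workcell import readout
import numpy as np
from scipy.spatial.transform import Rotation as R
np.set_printoptions(precision=4,suppress=True)
s=readout.observe();r=R.from_euler("xyz",s["tool_rot"])
print(s["clock"],s["position"],"yaw",np.degrees(s["tool_rot"][2]),"f",s["force"],"m",s["moment"],"q",s["qpos"],"e7",s["joint_efforts"][6],s["grip_width"],s["finger_force"])
print("tool delta to (.566,-.088,.085) in units of .1m",10*r.inv().apply(np.array([.566,-.088,.085])-s["position"]),"yaw share to 67.7",(np.degrees(s["tool_rot"][2])-67.7)/90)
E
python3 w.py
```

```text
3.6 [ 0.5448 -0.0569  0.3111] yaw 68.63301529689055 f [-0.4036  0.3653 -0.4001] m [-0.0183  0.0251  0.036 ] q [-0.5172  0.387   0.7036  1.7292 -0.2735  1.1264 -0.1041] e7 -0.6820635125041008 0.08543749629999171 0.0
tool delta to (.566,-.088,.085) in units of .1m [-0.2112  0.311   2.2612] yaw share to 67.7 0.010366836632117168
```

>>> {"op": "drive_tool", "data": {"targets": [{"dx": -0.1,"dy": 0.155,"dz": 0,"yaw": 0.01,"fingers": 0},{"dx": -0.11,"dy": 0.155,"dz": 0.2,"yaw": 0,"fingers": 0},{"dx": 0,"dy": 0,"dz": 0.36,"yaw": 0,"fingers": 0},{"dx": 0,"dy": 0,"dz": 0.36,"yaw": 0,"fingers": 0},{"dx": 0,"dy": 0,"dz": 0.36,"yaw": 0,"fingers": 0},{"dx": 0,"dy": 0,"dz": 0.36,"yaw": 0,"fingers": 0},{"dx": 0,"dy": 0,"dz": 0.2,"yaw": 0,"fingers": 0},{"dx": 0,"dy": 0,"dz": 0,"yaw": 0,"fingers": 0},{"dx": 0,"dy": 0,"dz": 0,"yaw": 0,"fingers": 0}]}}

```text
clock: 4.5
position: [0.5659, -0.0885, 0.1279]
tool_rot: [3.142, -0.0, 1.179]
force: [0.2, 0.2, 1.0]
grip_width: 0.0854
finger_force: 0.0
```

```bash
python3 w.py
python3 - <<'E'
from workcell import grab_frame
import cv2,numpy as np
f=lambda i:cv2.resize(i,(400,400),interpolation=cv2.INTER_CUBIC)
cv2.imwrite("pics/pre.png",np.hstack([f(grab_frame("scene")[200:320,265:385]),f(grab_frame("top")[175:295,290:410])]))
E
```

```text
4.5 [ 0.5659 -0.0885  0.1279] yaw 67.5786390873706 f [0.1506 0.2233 1.0154] m [ 0.0311  0.0348 -0.008 ] q [-0.3316  0.6464  0.5595  1.8514 -0.4724  0.779   0.0894] e7 0.1789009803906083 0.08536248717749326 0.0
tool delta to (.566,-.088,.085) in units of .1m [ 0.0048 -0.0011  0.4291] yaw share to 67.7 -0.0013484545847710983
```

View pics/pre.png

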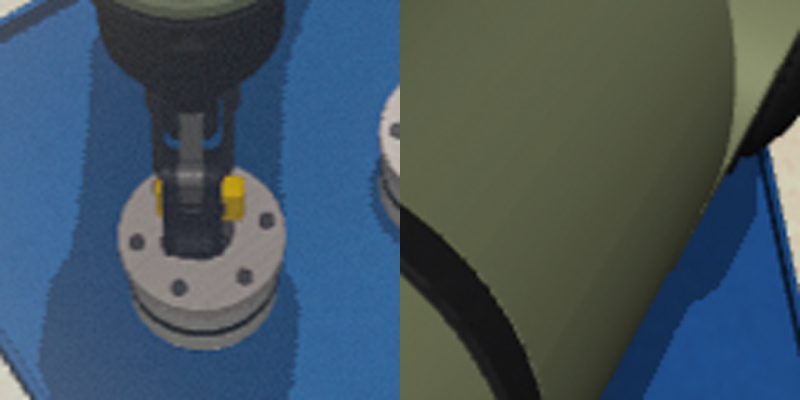

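The scene crop shows the near finger centred in front of the wing, with yellow showing on both sides at (160,197) and (232,197). The arm blocks the top view. I'll descend and grip.

>>> {"op": "drive_tool", "data": {"targets": [{"dx": 0,"dy": 0,"dz": 0.15,"yaw": 0,"fingers": 0},{"dx": 0,"dy": 0,"dz": 0.15,"yaw": 0,"fingers": 0},{"dx": 0,"dy": 0,"dz": 0.13,"yaw": 0,"fingers": 0},{"dx": 0,"dy": 0,"dz": 0,"yaw": 0,"fingers": 0}]}}

```text
clock: 5.0
position: [0.5647, -0.088, 0.0823]
tool_rot: [-3.139, 0.001, 1.178]
force: [0.5, -0.2, -0.6]
grip_width: 0.0853
finger_force: 0.0
```

>>> {"op": "drive_tool", "data": {"targets": [{"dx": 0,"dy": 0,"dz": 0,"yaw": 0,"fingers": 1},{"dx": 0,"dy": 0,"dz": 0,"yaw": 0,"fingers": 1},{"dx": 0,"dy": 0,"dz": 0,"yaw": 0,"fingers": 1},{"dx": 0,"dy": 0,"dz": 0,"yaw": 0,"fingers": 1},{"dx": 0,"dy": 0,"dz": 0,"yaw": 0,"fingers": 1},{"dx": 0,"dy": 0,"dz": 0,"yaw": 0,"fingers": 1},{"dx": 0,"dy": 0,"dz": 0,"yaw": 0,"fingers": 1},{"dx": 0,"dy": 0,"dz": 0,"yaw": 0,"fingers": 1},{"dx": 0,"dy": 0,"dz": 0,"yaw": 0,"fingers": 1},{"dx": 0,"dy": 0,"dz": 0,"yaw": 0,"fingers": 1},{"dx": 0,"dy": 0,"dz": 0,"yaw": 0,"fingers": 1},{"dx": 0,"dy": 0,"dz": 0,"yaw": 0,"fingers": 1}], "squeeze": 60}}

```text
clock: 6.2
position: [0.5655, -0.088, 0.0848]
tool_rot: [-3.141, -0.0, 1.178]
force: [-4.2, 1.9, 9.5]
grip_width: 0.0149
finger_force: 58.5
```

```bash
python3 w.py
```

```text
6.2 [ 0.5655 -0.088   0.0848] yaw 67.4899307309271 f [-4.2304  1.8704  9.5305] m [ 0.3627  1.044  -0.0128] q [-0.2985  0.7059  0.511   1.8735 -0.5178  0.6972  0.1238] e7 -0.006383102590916678 0.014889523906015473 58.512329645454884
tool delta to (.566,-.088,.085) in units of .1m [ 0.0019  0.0045 -0.0024] yaw share to 67.7 -0.0023341029896989263
```

>>> {"op": "drive_tool", "data": {"targets": [{"dx": 0,"dy": 0,"dz": 0,"yaw": 0.02,"fingers": 1},{"dx": 0,"dy": 0,"dz": 0,"yaw": 0.02,"fingers": 1},{"dx": 0,"dy": 0,"dz": 0,"yaw": 0.02,"fingers": 1},{"dx": 0,"dy": 0,"dz": 0,"yaw": 0.02,"fingers": 1},{"dx": 0,"dy": 0,"dz": 0,"yaw": 0.02,"fingers": 1}]}}

```text
clock: 6.7
position: [0.5654, -0.0879, 0.0847]
tool_rot: [-3.141, -0.0, 1.02]
force: [-5.2, 2.7, 10.5]
grip_width: 0.0147
finger_force: 58.8
```

```bash
python3 w.py
python3 - <<'E'
from workcell import grab_frame
import cv2
cv2.imwrite("pics/g1.png",cv2.resize(grab_frame("scene")[210:310,260:390],(780,600),interpolation=cv2.INTER_CUBIC))
E
```

```text
6.7 [ 0.5654 -0.0879  0.0847] yaw 58.42161285455214 f [-5.1512  2.6704 10.473 ] m [0.3919 1.2095 0.0492] q [-0.3252  0.718   0.553   1.875  -0.5608  0.7087  0.0039] e7 0.7385777682065964 0.0146868601854282 58.76927778124809
tool delta to (.566,-.088,.085) in units of .1m [ 0.0026  0.0052 -0.0027] yaw share to 67.7 -0.10309319050497628
```

View pics/g1.png

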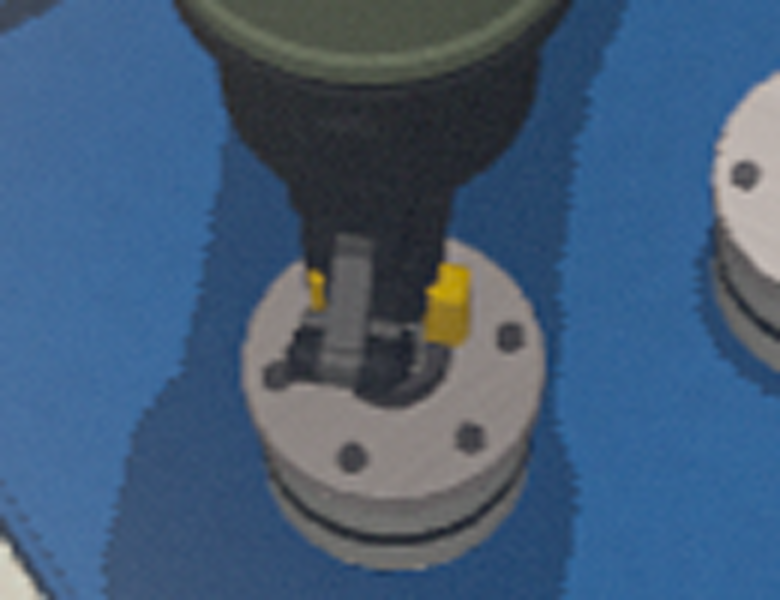

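The wing is held and turns with the fingers, and Mz is about 0.05 N m, so it is still loose. I'll continue in small steps.

>>> {"op": "drive_tool", "data": {"targets": [{"dx": 0,"dy": 0,"dz": 0,"yaw": 0.02,"fingers": 1},{"dx": 0,"dy": 0,"dz": 0,"yaw": 0.02,"fingers": 1},{"dx": 0,"dy": 0,"dz": 0,"yaw": 0.02,"fingers": 1},{"dx": 0,"dy": 0,"dz": 0,"yaw": 0.02,"fingers": 1}]}}

```text
clock: 7.15
position: [0.5654, -0.0879, 0.0847]
tool_rot: [-3.141, -0.0, 0.894]
force: [-6.0, 2.5, 9.9]
grip_width: 0.015
finger_force: 58.9
```

```bash
python3 w.py|head -1
```

```text
7.15 [ 0.5654 -0.0879  0.0847] yaw 51.2177921009571 f [-5.9654  2.4547  9.866 ] m [0.5923 1.2576 0.148 ] q [-0.3459  0.7283  0.5862  1.876  -0.5946  0.7189 -0.0917] e7 0.7419334352016449 0.014951258815430135 58.88879857957363
```

>>> {"op": "drive_tool", "data": {"targets": [{"dx": 0,"dy": 0,"dz": 0,"yaw": 0.02,"fingers": 1},{"dx": 0,"dy": 0,"dz": 0,"yaw": 0.02,"fingers": 1},{"dx": 0,"dy": 0,"dz": 0,"yaw": 0.02,"fingers": 1}]}}

```text
clock: 7.45
position: [0.5653, -0.0879, 0.0847]
tool_rot: [-3.141, -0.0, 0.8]
force: [-5.2, 2.5, 10.6]
grip_width: 0.0149
finger_force: 59.0
```

```bash
python3 w.py|head -1
```

```text
7.45 [ 0.5653 -0.0879  0.0847] yaw 45.823649886129935 f [-5.1792  2.4815 10.6458] m [0.552  1.3455 0.0526] q [-0.3612  0.7364  0.6109  1.8768 -0.6196  0.7271 -0.1636] e7 0.7445688731968403 0.014866808583751823 58.97789362818003
```

>>> {"op": "drive_tool", "data": {"targets": [{"dx": 0,"dy": 0,"dz": 0,"yaw": 0.02,"fingers": 1},{"dx": 0,"dy": 0,"dz": 0,"yaw": 0.02,"fingers": 1},{"dx": 0,"dy": 0,"dz": 0,"yaw": 0.02,"fingers": 1}]}}

```text
clock: 7.75
position: [0.5653, -0.0878, 0.0847]
tool_rot: [-3.14, -0.0, 0.706]
force: [-5.5, 2.3, 11.2]
grip_width: 0.0149
finger_force: 59.1
```

```bash
python3 w.py|head -1
```

```text
7.75 [ 0.5653 -0.0878  0.0847] yaw 40.42359139116073 f [-5.4775  2.3367 11.2058] m [ 0.6598  1.377  -0.0037] q [-0.3761  0.7449  0.6354  1.8776 -0.6445  0.7358 -0.2359] e7 0.7476706802845001 0.014921172615459574 59.06085781753063
```

>>> {"op": "drive_tool", "data": {"targets": [{"dx": 0,"dy": 0,"dz": 0,"yaw": 0.02,"fingers": 1},{"dx": 0,"dy": 0,"dz": 0,"yaw": 0.02,"fingers": 1},{"dx": 0,"dy": 0,"dz": 0,"yaw": 0.02,"fingers": 1}]}}

```text
clock: 8.05
position: [0.5653, -0.0878, 0.0847]
tool_rot: [-3.14, 0.0, 0.611]
force: [-6.6, 2.7, 11.5]
grip_width: 0.0149
finger_force: 59.1
```

```bash
python3 w.py|head -1
```

```text
8.05 [ 0.5653 -0.0878  0.0847] yaw 35.0219911237089 f [-6.5811  2.7394 11.456 ] m [0.6235 1.5072 0.0225] q [-0.3907  0.7538  0.6599  1.8783 -0.6691  0.7448 -0.3085] e7 0.7511122897267342 0.014895501660845616 59.13974046707153
```

>>> {"op": "drive_tool", "data": {"targets": [{"dx": 0,"dy": 0,"dz": 0,"yaw": 0.02,"fingers": 1},{"dx": 0,"dy": 0,"dz": 0,"yaw": 0.02,"fingers": 1},{"dx": 0,"dy": 0,"dz": 0,"yaw": 0.02,"fingers": 1}]}}

```text
clock: 8.35
position: [0.5652, -0.0877, 0.0847]
tool_rot: [-3.14, 0.0, 0.517]
force: [-6.8, 3.3, 11.9]
grip_width: 0.0145
finger_force: 59.2
```

```bash
python3 w.py|head -1
```

```text
8.35 [ 0.5652 -0.0877  0.0847] yaw 29.624403802430493 f [-6.7715  3.2772 11.8882] m [0.6717 1.5015 0.0469] q [-0.4051  0.763   0.6841  1.879  -0.6934  0.7544 -0.3813] e7 0.7548565417528152 0.014513814779194013 59.21443361788988
```

>>> {"op": "drive_tool", "data": {"targets": [{"dx": 0,"dy": 0,"dz": 0,"yaw": 0.02,"fingers": 1},{"dx": 0,"dy": 0,"dz": 0,"yaw": 0.02,"fingers": 1},{"dx": 0,"dy": 0,"dz": 0,"yaw": 0.02,"fingers": 1}]}}

```text
clock: 8.65
position: [0.5652, -0.0877, 0.0847]
tool_rot: [-3.14, 0.0, 0.423]
force: [-6.9, 3.5, 11.8]
grip_width: 0.0148
finger_force: 59.3
```

```bash
python3 w.py|head -1
```

```text
8.65 [ 0.5652 -0.0877  0.0847] yaw 24.228346408153794 f [-6.862   3.4567 11.7934] m [0.7577 1.5199 0.0498] q [-0.4191  0.7726  0.7081  1.8797 -0.7174  0.7645 -0.4545] e7 0.7589267380535603 0.014773355341842187 59.285370670259
```

>>> {"op": "drive_tool", "data": {"targets": [{"dx": 0,"dy": 0,"dz": 0,"yaw": 0.02,"fingers": 1},{"dx": 0,"dy": 0,"dz": 0,"yaw": 0.02,"fingers": 1},{"dx": 0,"dy": 0,"dz": 0,"yaw": 0.02,"fingers": 1}]}}

```text
clock: 8.95
position: [0.5652, -0.0877, 0.0847]
tool_rot: [-3.14, 0.0, 0.329]
force: [-7.1, 3.5, 11.5]
grip_width: 0.015
finger_force: 59.4
```

```bash
python3 w.py|head -1
```

```text
8.95 [ 0.5652 -0.0877  0.0847] yaw 18.828648062972015 f [-7.1317  3.542  11.5031] m [0.8602 1.6352 0.1057] q [-0.4328  0.7825  0.732   1.8804 -0.741   0.775  -0.5281] e7 0.7216559909284115 0.014985032077331756 59.366285875439644
```

>>> {"op": "drive_tool", "data": {"targets": [{"dx": 0,"dy": 0,"dz": 0,"yaw": 0.02,"fingers": 1},{"dx": 0,"dy": 0,"dz": 0,"yaw": 0.02,"fingers": 1}]}}

```text
clock: 9.15
position: [0.5652, -0.0876, 0.0847]
tool_rot: [-3.14, 0.001, 0.266]
force: [-6.7, 3.6, 13.2]
grip_width: 0.0148
finger_force: 59.4
```

```bash
python3 w.py|head -1
```

```text
9.15 [ 0.5652 -0.0876  0.0847] yaw 15.246722874572077 f [-6.6606  3.569  13.1839] m [0.8645 1.6898 0.3551] q [-0.4417  0.7893  0.7477  1.8808 -0.7565  0.7822 -0.5772] e7 0.4745236225426197 0.014786730079178882 59.4423358887434
```

The bite shows: Mz is 0.355 N m and the J7 effort has shifted by 0.29, starting at a yaw of about 19°. I'll nip it up in two steps.

>>> {"op": "drive_tool", "data": {"targets": [{"dx": 0,"dy": 0,"dz": 0,"yaw": 0.02,"fingers": 1},{"dx": 0,"dy": 0,"dz": 0,"yaw": 0.02,"fingers": 1},{"dx": 0,"dy": 0,"dz": 0,"yaw": 0.02,"fingers": 1},{"dx": 0,"dy": 0,"dz": 0,"yaw": 0.02,"fingers": 1},{"dx": 0,"dy": 0,"dz": 0,"yaw": 0.02,"fingers": 1},{"dx": 0,"dy": 0,"dz": 0,"yaw": 0.02,"fingers": 1}]}}

```text
clock: 9.75
position: [0.5652, -0.0875, 0.0847]
tool_rot: [-3.14, 0.001, 0.078]
force: [-7.2, 5.2, 13.2]
grip_width: 0.0148
finger_force: 59.7
```

```bash
python3 w.py|head -1
```

```text
9.75 [ 0.5652 -0.0875  0.0847] yaw 4.459942151472634 f [-7.2232  5.2478 13.1626] m [1.0234 1.613  0.4442] q [-0.4675  0.8106  0.7943  1.8819 -0.8021  0.805  -0.7261] e7 0.39380391128361225 0.014779947203025424 59.67629559338093
```

>>> {"op": "drive_tool", "data": {"targets": [{"dx": 0,"dy": 0,"dz": 0,"yaw": 0.02,"fingers": 1},{"dx": 0,"dy": 0,"dz": 0,"yaw": 0.02,"fingers": 1},{"dx": 0,"dy": 0,"dz": 0,"yaw": 0.02,"fingers": 1},{"dx": 0,"dy": 0,"dz": 0,"yaw": 0.02,"fingers": 1},{"dx": 0,"dy": 0,"dz": 0,"yaw": 0,"fingers": 1},{"dx": 0,"dy": 0,"dz": 0,"yaw": 0,"fingers": 1}]}}

```text
clock: 10.35
position: [0.5652, -0.0874, 0.0847]
tool_rot: [-3.14, 0.001, -0.046]
force: [-7.6, 4.5, 12.0]
grip_width: 0.0149
finger_force: 59.9
```

```bash
python3 w.py|head -1
```

```text
10.35 [ 0.5652 -0.0874  0.0847] yaw -2.6590662873863553 f [-7.5641  4.4543 12.0307] m [1.0541 1.7118 0.4553] q [-0.4837  0.8254  0.8246  1.8826 -0.8313  0.821  -0.8254] e7 -0.5315565504133701 0.014850380695437513 59.91680134087801
```

>>> {"op": "drive_tool", "data": {"targets": [{"dx": 0,"dy": 0,"dz": 0,"yaw": 0,"fingers": 0},{"dx": 0,"dy": 0,"dz": 0,"yaw": 0,"fingers": 0},{"dx": 0,"dy": 0,"dz": 0,"yaw": 0,"fingers": 0},{"dx": 0,"dy": 0,"dz": 0,"yaw": 0,"fingers": 0},{"dx": 0,"dy": 0,"dz": 0,"yaw": 0,"fingers": 0},{"dx": 0,"dy": 0,"dz": 0,"yaw": 0,"fingers": 0},{"dx": 0,"dy": 0,"dz": 0,"yaw": 0,"fingers": 0},{"dx": 0,"dy": 0,"dz": 0,"yaw": 0,"fingers": 0},{"dx": 0,"dy": 0,"dz": -0.15,"yaw": 0,"fingers": 0},{"dx": 0,"dy": 0,"dz": -0.3,"yaw": 0,"fingers": 0},{"dx": 0,"dy": 0,"dz": -0.4,"yaw": 0,"fingers": 0},{"dx": 0,"dy": 0,"dz": -0.4,"yaw": 0,"fingers": 0},{"dx": 0,"dy": 0,"dz": -0.4,"yaw": 0,"fingers": 0},{"dx": 0,"dy": 0,"dz": 0,"yaw": 0,"fingers": 0},{"dx": 0,"dy": 0,"dz": 0,"yaw": 0,"fingers": 0}]}}

```text
clock: 11.85
position: [0.5659, -0.0881, 0.2505]
tool_rot: [-3.141, -0.002, -0.047]
force: [-0.7, 0.6, -0.3]
grip_width: 0.0855
finger_force: 0.0
```

Run:
```python
from workcell import grab_frame
import cv2
cv2.imwrite("pics/end.png",cv2.resize(grab_frame("scene")[160:310,270:510],(800,500),interpolation=cv2.INTER_CUBIC))
```

```text
(no output)
```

View pics/end.png

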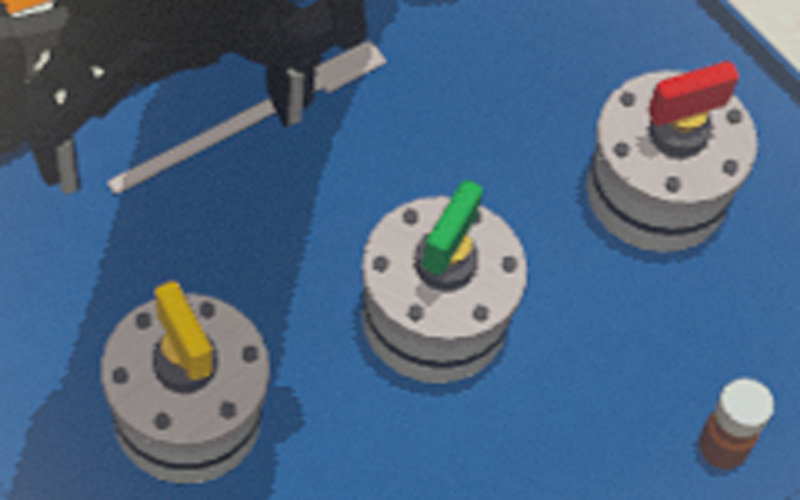

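The yellow wing is free and turned: its top ridge runs from about (168,288) to (198,352) in the crop. Red and green are unchanged. I'll check the angle before handing in.

Run:
```python
from h import *
S=lambda x,y:(270+(x+.5)*.3-.5,160+(y+.5)*.3-.5)
a,b=onz("scene",*S(168,288),.115),onz("scene",*S(198,352),.115)
print(a,b,np.linalg.norm(a-b),np.degrees(np.arctan2(*(b-a)[1::-1])))
```

```text
[ 0.54803653 -0.08802457  0.115     ] [ 0.58450369 -0.0878757   0.115     ] 0.036467459513260705 0.23389110667290092
```

```bash
python3 -c "from workcell import workorder; print(workorder.job_done())"
```

```text
the job is handed in; nothing more can be done
None
```

I turned the yellow plug on the metal pot clockwise until it bit and nipped it up an estimated 0.3 rad (about 17°) further. I then released it with the arm clear and red and green left alone, and handed the job in at about 12 s; no verdict was returned.

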